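# Sort two inspected vans from the traverser onto their roads

## Robot

A 6-joint arm with a two-finger parallel gripper is mounted at the origin on the work surface. World frame = base frame: x ahead of the robot, y to its left, z up, the work surface at z = 0. Lengths are in m, angles in rad, forces in N, time in s.
With the tool pointing down it reaches from about 0.325 to 0.925 m from the base axis. Payload 3.1 kg.
Tool frame: the origin (TCP) lies between the finger pads; the fingertips stand 11 mm ahead of it and the grasp point (between the pads) lies 8 mm behind it; z points along the fingers, y is the line along which they close (so a half turn about z gives the same grasp; the last joint's range is limited). The gripper opens to 85 mm and grips with 20 to 120 N. Pads are 22 mm wide; open, the fingers measure 114 mm over their backs; the gripper's body (76 mm by 85 mm) begins 54 mm behind the grasp point. The pads swing forward as they close: fully open they stand 13 mm farther back than shut.
Start: joints at [1.117, 0.217, 1.613, -0, 1.311, -0.112], TCP at [0.209, 0.589, 0.242] pointing down, gripper open.
Joint ranges: [-2.75, 2.75], [-0.78, 2.1], [0.31, 2.55], [-1.13, 4.27], [0.13, 2.63], [-2.58, 2.58]. Speed limits (rad/s): [2.79, 2.79, 3.14, 3.14, 3.14, 3.14].

## Interface

Orientations are given as a 3x3 rotation matrix whose columns are the frame's x, y, z axes.
In Python, from plant import telemetry, optics, order gives the robot as it stands. The module is installed in compiled form; this text tells all that it offers.
- The arm moves only by the tool move_arm, never from a script. Its arguments are lists of equal length, an entry for each row: "delta_pos": the shift along the world's x, y, z in units of 0.4 m (1.0 is 0.4 m), a list of three; "rotation": the turn, a rotation vector about the world's x, y, z in units of 2 pi rad (1.0 is 2 pi rad), a list of three; "fingers": the gripper's target within -1 to 1 (fully open at 1, half-way at 0, shut at -1). A call has 1 to 10 rows; each row is the pose to reach, as a shift and turn from the pose commanded when the call began, turning the shorter way round; what a row does not reach only later rows make up. A row lasts 1/8 s, in which the tool goes at most 62.5 mm and 10.7 degrees, less where a joint would pass 70% of its speed; a pose out of reach is approached as far as the arm can. A call with a number of a shift or a turn outside -1 to 1 is refused whole. A call with a gripper value outside its range is refused whole. The fingers move at their own pace and stop on an object; "force" is the grip in N (left out, the last holds). Time passes only in rows, so rows that repeat a pose let the fingers close. It gives the time, the measured TCP pose, the force, the opening and the grip force at its end, in the units of the state.
- telemetry.state(): the state, without advancing time (a new reading comes with each control period).
- optics.read_camera(name): name is "scene" or "side" or "wrist"; returns a dict with "image" (420x560x3 uint8, blue, green, red), "intrinsics" (3x3 intrinsics, pixels), "dist_coeffs" ([k1, k2, p1, p2, k3] as OpenCV has them; the pictures are not rectified), "rvec" (rotation vector, rad) and "tvec" (3), from world to camera coordinates, as OpenCV has them; the wrist camera has in their place "tool_from_camera" (4x4, takes a point from camera to tool coordinates, whose origin is the TCP and whose axes are the flange's). Camera axes: x right, y down, z forward; pixel columns grow to the right and rows downward; lengths in m; the calibration is good to about 2 mm. A picture is of the moment at which its call begins: read the wrist's pose just before it. There is no depth.
- order.finish_job(): hands the job in; it is judged then, once.
The state is a dict: "time": time; "qpos": joint angles; "qd": joint speeds; "effort": joint torques, N m; "eef_pos": TCP position; "tool_rot": TCP orientation; "ft_force": force on the tool from outside, world axes, zero at the start; "wrist_torque": the same for the moment, N m; "width": opening from 0.0 (shut) to 1.0 (fully open); "gripper_force": force on a finger pad.
Only numpy, scipy, OpenCV 4.12 (cv2) and the standard library are available. Lean on these libraries where they do the work, as an engineer would, in place of code of your own. Each camera call takes 0.05 s, during which the arm holds its last target. There are 200 camera calls.

## Task

Clear the two vans off the traverser: the van with the round tag on its roof has passed and belongs on the road that ends at the green station canopy, the van with the long strip tag is for repair and belongs on the road that ends at the steel gantry crane. Slide the deck by its knob fully over against its end stop to line it up with a road, roll each van off on its own wheels without lifting or derailing it, and press it gently against the sprung buffers until the catch under it holds it there, without driving the buffers to the end of their travel. Leave the railcar, the throttle box, the bench and the push button alone.

Things in the scene. Friction and masses are not known exactly. Their poses are not given: they have to be found in the camera images.
- yard: fixed baseboard of the traverser yard. Origin on the work surface at the seam between deck and roads, midway between the roads. y runs along the tracks, away from the deck. Two roads (tracks) at x = -50 and x = +50 mm, from y = 2 mm to a buffer stop each; the face of its beam stands somewhere from y = 150 to 174 mm, not measured, not the same on both. All rail tops are 22 mm up.
- deck_mid (a point): centre of the sliding deck's top, 16 mm up. The deck is a metal plate with one track, 76 mm wide, 308 mm long along y, axes as the yard's; its far end is 4 mm short of the seam. It slides along the yard's x. It starts midway, in line with neither road, and stops hard at x = -50 and +50 mm of the yard, in line with a road. The two vans stand on it in line, 60 to 84 mm apart.
- deck_knob (a point): middle of the deck's upright black knob: 18 mm across, 28 to 58 mm above the work surface, on the deck's centre line, 358 mm from the seam. Push it sideways from either side or pinch it. The deck takes 2 to 5 N to slide and stays where it is left.
- disc_van_mid (a point): centre, 35 mm above the rail tops, of the passed van: brown box van, round cream tag 36 mm across on its roof. 100 mm long (its y, along the track to the roads), 58 wide, roof 58 mm above the rail tops, 0.36 to 0.5 kg. Flat upright ends 50 mm from the centre: push them 21 to 57 mm above the rail tops. Four wheels (24 mm) on rails 32 mm apart; rolls freely, coasts a few cm.
- strip_van_mid (a point): centre, 35 mm above the rail tops, of the van for repair: the same brown box van and wheels as the other, but the cream tag on its roof is a long strip, 78 x 14 mm, along the van. Which of the two stands in front, nearer the roads, varies.
- canopy: green metal station canopy, butterfly roof on two posts over a slab, 92 x 76 mm, about 115 mm up, fixed behind the buffer stop of one of the roads (either one) and on its centre line, 278 mm from the seam. Origin at the centre of its underside; axes as the yard's.
- gantry: dark steel gantry crane, a beam on four splayed legs over a slab, 92 x 66 mm, about 115 mm up, fixed behind the buffer stop of the other road and on its centre line, 278 mm from the seam. Origin at the centre of its underside; axes as the yard's.
- buffer1 (a joint): travel of the sprung beam of the buffer stop on the yard's x = -50 mm road: 0 = out, 0.016 m = solid (too far). It yields at 1.2 N, plus 0.4 N per mm. With the beam in by 6 to 7 mm (4 N) the catch springs up behind the van's front axle; let go, the van settles back, beam in 4 to 5 mm. Let go sooner, the beam just pushes the van out again. Stop pushing at 4.5 to 6 N.
- buffer2 (a joint): the same for the buffer stop on the yard's x = +50 mm road: 0 = out, 0.016 m = solid. The beam is a wooden bar, 54 mm wide, 13 mm tall, its middle 24 mm above the rail tops.
- railcar: silver diesel railcar, 228 mm long (y), 56 mm wide, 80 mm tall, loose; leave alone. Origin under its centre.
- throttle: cream throttle box, 75 x 115 mm, 54 mm tall with its knob, loose; leave alone. Origin under its centre.
- bench: oak platform bench, 33 x 80 mm, 48 mm tall, loose; leave alone. Origin under its centre.
- desk_button_top (a point): top of the red push button (36 mm across, 22 mm high) in its black bakelite housing, 52 mm across; leave alone.
- desk_button (a joint): how far the push button is pressed: 0 = out, 0.006 m = fully down.

How it is judged:
By the outcome, as a careful person would: the job done as asked, in the order asked, and still so for the second after the job is handed in, with the robot touching nothing.
It also fails if it takes over 64 s, if anything falls off the work surface, if the arm or the gripper's body presses on something with over 40 N, if the wrist force passes 120 N, or if a joint passes its speed limit or range.

## Working session

There is one attempt and no reset: what is moved stays moved. The work goes in short steps, Python scripts to look and compute and a tool call to move; the robot and the scene stay as the last step left them, time stands still between calls to the robot, and variables do not carry over. Pictures are saved under pics/ and viewed, at most 10 in all, crops included, and the job is handed in when it is done.

Besides the shell and the picture viewer there is one more tool, called after "Call:" as a command line: name --argument value ..., lists and objects as JSON in quotes. move_arm: Moves the arm, as the interface text tells. Its arguments: {"type":"object","properties":{"delta_pos":{"type":"array","items":{"type":"array","items":{"type":"number","minimum":-1,"maximum":1}}},"rotation":{"type":"array","items":{"type":"array","items":{"type":"number","minimum":-1,"maximum":1}}},"fingers":{"type":"array","items":{"type":"number"}},"force":{"type":"number"}},"required":["delta_pos","rotation","fingers"]}

```bash
mkdir -p pics; cat > h.py <<'E'
import numpy as np, cv2
from plant import telemetry, optics, order
def shot(n,f):
    s=telemetry.state(); c=optics.read_camera(n); cv2.imwrite('pics/'+f,c['image'])
    if n=='wrist':
        T=np.eye(4);T[:3,:3]=s['tool_rot'];T[:3,3]=s['eef_pos']
        W=T@np.array(c['tool_from_camera']); R=W[:3,:3].T; t=-R@W[:3,3]
    else: R=cv2.Rodrigues(np.array(c['rvec'],float))[0]; t=np.array(c['tvec'],float).ravel()
    np.savez('pics/'+f+'.npz',K=c['intrinsics'],d=c['dist_coeffs'],R=R,t=t); return c['image']
def ray(f,uv,z):
    m=np.load('pics/'+f+'.npz'); p=cv2.undistortPoints(np.array(uv,float).reshape(-1,1,2),m['K'],m['d']).reshape(-1,2)
    D=np.c_[p,np.ones(len(p))]@m['R']; C=-m['R'].T@m['t']
    z=np.broadcast_to(z,len(p)); return C+D*((z-C[2])/D[:,2])[:,None]
def proj(f,P):
    m=np.load('pics/'+f+'.npz'); return cv2.projectPoints(np.array(P,float).reshape(-1,1,3),cv2.Rodrigues(m['R'])[0],m['t'],m['K'],m['d'])[0].reshape(-1,2)
E
python3 -c "
from h import *
shot('scene','a.png');shot('side','b.png')
for f in 'ab':
  m=np.load(f'pics/{f}.png.npz');print(-m['R'].T@m['t'])
s=telemetry.state();print(s['time'],s['tool_rot'],s['width'],s['ft_force'])"
```

```text
[1.02984129 0.73819003 1.17237887]
[-0.1109793  -0.73332952  0.90456462]
0.1 [[-9.42148616e-01  3.35194066e-01 -9.60728143e-04]
 [ 3.35195356e-01  9.42146560e-01 -1.98295736e-03]
 [ 2.40471177e-04 -2.19027214e-03 -9.99997572e-01]] 1.000490480274744 [ 0.57493923  0.26002008 -0.09649402]
```

View pics/a.png

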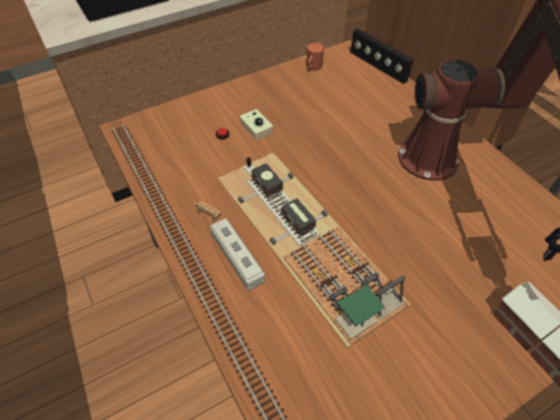

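View pics/b.png

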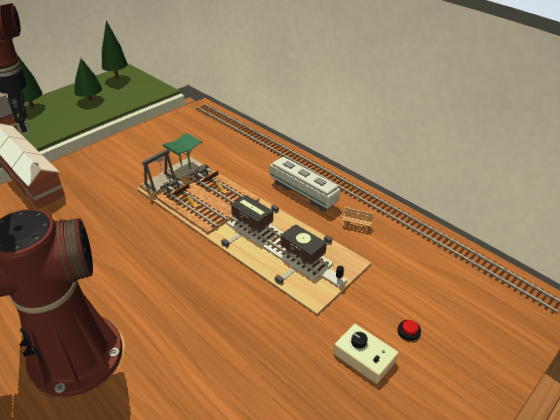

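The strip van is in front (scene ~(298,213)) and the disc van is behind it (~(267,178)). The knob is at (249,162). The canopy (360,303) is on the road farther from the robot, and the gantry is on the nearer road. Next I'll enlarge these to get exact pixels.

```bash
python3 -c "
from h import *
a=cv2.imread('pics/a.png')[145:345,210:415];b=cv2.imread('pics/b.png')[125:320,130:375]
cv2.imwrite('pics/a2.png',cv2.resize(a,None,fx=2.9,fy=2.9,interpolation=cv2.INTER_CUBIC))
cv2.imwrite('pics/b2.png',cv2.resize(b,None,fx=3,fy=3,interpolation=cv2.INTER_CUBIC))"
```

```text
(no output)
```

View pics/a2.png

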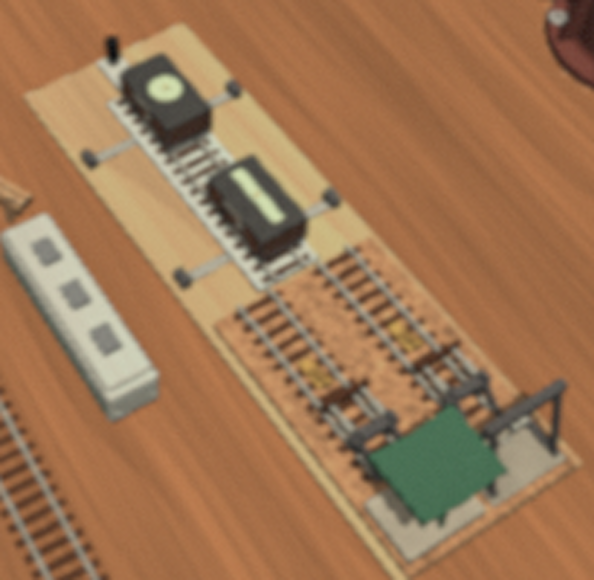

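View pics/b2.png

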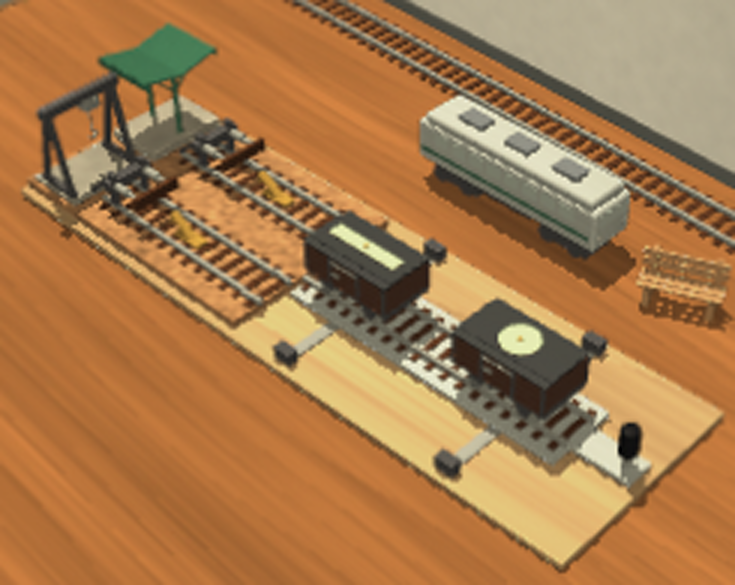

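The disc tag is at a2 (165,88) / b2 (520,339), the strip tag at (258,194) / (366,247), and the knob top at (112,41) / (629,428). Next I'll turn these into positions.

```bash
python3 -c "
from h import *
A=lambda p:np.array([210,145])+(np.array(p)+.5)/2.9-.5
B=lambda p:np.array([130,125])+(np.array(p)+.5)/3-.5
z=[.08,.08,.058]
a=ray('a.png',A([[165,88],[258,194],[112,41]]),z)
b=ray('b.png',B([[520,339],[366,247],[629,428]]),z)
print(a);print(b)
g=lambda P:P[1]-P[0]
m=(a+b)/2
d=m[1]-m[2];print(np.hypot(*d[:2]),np.degrees(np.arctan2(d[1],d[0])))
# rail ends / seams: roads' beams top ends, z .0525; seam rail starts z .022
ra=ray('a.png',A([[242,315],[271,292],[320,266],[352,247],[323,405],[366,380],[415,365],[457,342]]),[.022]*4+[.0525]*4);print(ra)
# knob from two views triangulated seam prediction
"
```

```text
[[ 0.56252647 -0.14551477  0.08      ]
 [ 0.55122392  0.02997042  0.08      ]
 [ 0.5704061  -0.25721511  0.058     ]]
[[ 0.56113291 -0.14765176  0.08      ]
 [ 0.55090726  0.02715977  0.08      ]
 [ 0.5653818  -0.26233391  0.058     ]]
0.2888302694112979 93.34016418539402
[[0.62040825 0.11602353 0.022     ]
 [0.5804785  0.10696508 0.022     ]
 [0.51957131 0.10480485 0.022     ]
 [0.47736975 0.10120721 0.022     ]
 [0.61710161 0.25554762 0.0525    ]
 [0.56719311 0.25344387 0.0525    ]
 [0.51742647 0.263208   0.0525    ]
 [0.46727868 0.26252555 0.0525    ]]
```

Call:
move_arm --delta_pos '[[0.4, -1, 0], [0.4, -1, 0], [0.4, -1, 0], [0.4, -1, 0], [0.4, -1, 0], [0.4, -1, 0], [0.4, -1, 0], [0.4, -1, 0]]' --rotation '[[0, 0, -0.186], [0, 0, -0.186], [0, 0, -0.186], [0, 0, -0.186], [0, 0, -0.186], [0, 0, -0.186], [0, 0, -0.186], [0, 0, -0.186]]' --fingers '[-0.3, -0.3, -0.3, -0.3, -0.3, -0.3, -0.3, -0.3]'

```text
time: 1.1
eef_pos: [0.3704, 0.1858, 0.242]
tool_rot: [[-0.053, 0.999, 0.0], [0.999, 0.053, -0.001], [-0.001, 0.0, -1.0]]
ft_force: [-0.1, 1.2, 0.1]
width: 0.346
gripper_force: 0.0
```

Call:
move_arm --delta_pos '[[0.5, -1, 0], [0.5, -1, 0], [0.5, -1, 0], [0.5, -1, 0], [0.5, -1, 0], [0.5, -1, 0], [0.5, -1, 0], [0.5, -1, 0]]' --rotation '[[0, 0, 0], [0, 0, 0], [0, 0, 0], [0, 0, 0], [0, 0, 0], [0, 0, 0], [0, 0, 0], [0, 0, 0]]' --fingers '[-0.3, -0.3, -0.3, -0.3, -0.3, -0.3, -0.3, -0.3]'

```text
time: 2.1
eef_pos: [0.571, -0.2131, 0.2412]
tool_rot: [[-0.058, 0.998, -0.0], [0.998, 0.058, 0.0], [0.0, -0.0, -1.0]]
ft_force: [0.3, 0.3, 0.1]
width: 0.349
gripper_force: 0.0
```

```bash
python3 -c "
from h import *
shot('wrist','w1.png'); print(proj('w1.png',[[.568,-.26,.058],[.562,-.1465,.08],[.551,.0285,.08]]))"
```

```text
[[ 274.18192113  232.31884881]
 [ 274.19695364  116.80742526]
 [ 272.48653477 -138.16635852]]
```

View pics/w1.png

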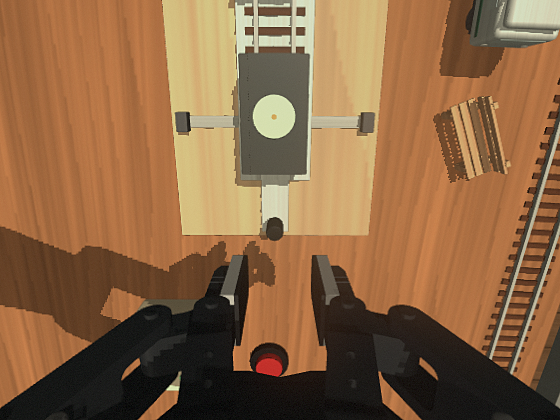

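Disc tag is at (274,117), matching the prediction exactly. The knob top is at about (275,225), about 6 mm nearer in y than estimated, and the axis is close to vertical in the picture. The button at (268,360) is well clear.

```bash
python3 -c "
from h import *
print(ray('w1.png',[[274,224],[275.5,232],[274,117],[182,122],[367,122],[182,235],[370,235],[167,0],[387,0]],[.058,.035,.08,.03,.03,.008,.008,.008,.008]))"
```

```text
[[ 0.56732201 -0.25107364  0.058     ]
 [ 0.56960381 -0.26855776  0.035     ]
 [ 0.56184183 -0.146668    0.08      ]
 [ 0.46969608 -0.15856887  0.03      ]
 [ 0.6543457  -0.14751719  0.03      ]
 [ 0.46023547 -0.28947161  0.008     ]
 [ 0.68132367 -0.27631307  0.008     ]
 [ 0.45147824 -0.04548792  0.008     ]
 [ 0.66411898 -0.03266577  0.008     ]]
```

Call:
move_arm --delta_pos '[[-0.007, -0.11, 0], [-0.007, -0.11, -0.15], [-0.007, -0.11, -0.3], [-0.007, -0.11, -0.4], [-0.007, -0.11, -0.45], [-0.007, -0.11, -0.5], [-0.007, -0.11, -0.5]]' --rotation '[[0, 0, 0], [0, 0, 0], [0, 0, 0], [0, 0, 0], [0, 0, 0], [0, 0, 0], [0, 0, 0]]' --fingers '[-0.2, -0.2, -0.2, -0.2, -0.2, -0.2, -0.2]'

```text
time: 3.02
eef_pos: [0.5664, -0.2542, 0.0416]
tool_rot: [[-0.061, 0.998, -0.001], [0.998, 0.061, 0.001], [0.001, -0.001, -1.0]]
ft_force: [0.2, -0.4, -0.0]
width: 0.397
gripper_force: 0.0
```

Call:
move_arm --delta_pos '[[-0.013, -0.001, 0], [-0.026, -0.0015, 0], [-0.039, -0.002, 0], [-0.052, -0.003, 0], [-0.065, -0.004, 0], [-0.078, -0.005, 0], [-0.091, -0.0055, 0], [-0.104, -0.006, 0], [-0.117, -0.007, 0], [-0.13, -0.0077, 0]]' --rotation '[[0, 0, 0], [0, 0, 0], [0, 0, 0], [0, 0, 0], [0, 0, 0], [0, 0, 0], [0, 0, 0], [0, 0, 0], [0, 0, 0], [0, 0, 0]]' --fingers '[-0.2, -0.2, -0.2, -0.2, -0.2, -0.2, -0.2, -0.2, -0.2, -0.2]'

```text
time: 4.28
eef_pos: [0.5143, -0.2583, 0.0422]
tool_rot: [[-0.06, 0.998, 0.0], [0.998, 0.06, -0.0], [-0.0, -0.0, -1.0]]
ft_force: [3.3, -1.1, 2.4]
width: 0.399
gripper_force: 1.4
```

Call:
move_arm --delta_pos '[[-0.003, 0, 0], [-0.006, 0, 0], [-0.009, -0.0005, 0], [-0.0115, -0.0007, 0]]' --rotation '[[0, 0, 0], [0, 0, 0], [0, 0, 0], [0, 0, 0]]' --fingers '[-0.2, -0.2, -0.2, -0.2]'

```text
time: 4.78
eef_pos: [0.5099, -0.2582, 0.042]
tool_rot: [[-0.06, 0.998, -0.0], [0.998, 0.06, 0.001], [0.001, -0.0, -1.0]]
ft_force: [3.8, -0.4, -1.2]
width: 0.404
gripper_force: 2.3
```

Call:
move_arm --delta_pos '[[-0.003, 0, 0], [-0.006, 0, 0], [-0.009, -0.0005, 0]]' --rotation '[[0, 0, 0], [0, 0, 0], [0, 0, 0]]' --fingers '[-0.2, -0.2, -0.2]'

```text
time: 5.15
eef_pos: [0.5096, -0.2582, 0.042]
tool_rot: [[-0.059, 0.998, 0.008], [0.998, 0.059, -0.0], [-0.001, 0.008, -1.0]]
ft_force: [15.5, 2.2, -10.0]
width: 0.399
gripper_force: 7.4
```

Call:
move_arm --delta_pos '[[0.022, 0.001, 0], [0.022, 0.001, 0.1], [0.022, 0.001, 0.22], [0.02, 0.001, 0.35], [0.01, 0.1, 0.445], [0.008, 0.2, 0.445], [0.008, 0.3, 0.445], [0.008, 0.395, 0.445], [0.008, 0.395, 0.445]]' --rotation '[[0, 0, 0], [0, 0, 0], [0, 0, 0], [0, 0, 0], [0, 0, 0], [0, 0, 0], [0, 0, 0], [0, 0, 0], [0, 0, 0]]' --fingers '[-0.3, -0.3, -0.3, -0.3, -0.3, -0.3, -0.3, -0.3, -0.3]'

```text
time: 6.28
eef_pos: [0.5079, -0.0984, 0.2193]
tool_rot: [[-0.064, 0.998, -0.004], [0.998, 0.064, 0.001], [0.001, -0.004, -1.0]]
ft_force: [-0.3, -0.6, 0.4]
width: 0.349
gripper_force: 0.0
```

```bash
cat >> h.py <<'E'
def tags(f):
    i=cv2.imread('pics/'+f).astype(int); b,g,r=i[...,0],i[...,1],i[...,2]
    m=((r>190)&(g>190)&(b<r-20)&(b>110)).astype(np.uint8)
    n,l,s,c=cv2.connectedComponentsWithStats(m)
    for k in range(1,n):
        if s[k,4]>60: print(s[k],c[k].round(1),ray(f,[c[k]],.08)[0].round(4))
E
python3 -c "
from h import *
shot('wrist','w2.png');print(telemetry.state()['eef_pos']);tags('w2.png')"
```

```text
[ 0.50835206 -0.09976461  0.21953507]
[ 275    0   19   92 1666] [283.7  45.1] [0.5022 0.021  0.08  ]
[ 326   38  105   14 1236] [374.2  44.1] [0.5692 0.0261 0.08  ]
[223 100  20 164 859] [228.8 179.8] [ 0.4637 -0.0839  0.08  ]
[304 123  14  74 345] [312.6 163.7] [ 0.5318 -0.0659  0.08  ]
[246 134   4  63 128] [247.6 168.9] [ 0.479  -0.0738  0.08  ]
[284 178  12   9  89] [288.8 182. ] [ 0.5136 -0.0825  0.08  ]
[266 237  36  33 604] [287.  250.3] [ 0.5165 -0.1443  0.08  ]
[269 304  24  28 426] [281.7 313.9] [ 0.5163 -0.2101  0.08  ]
```

View pics/w2.png

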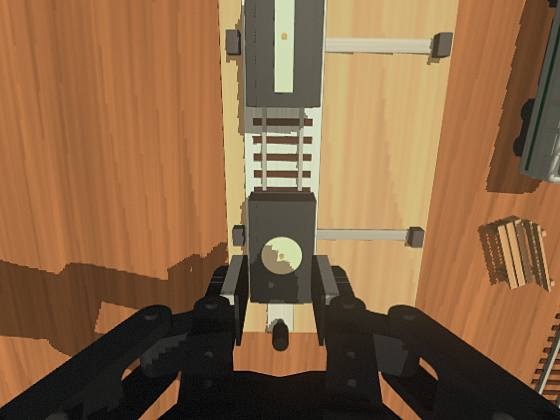

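The deck sits against its left stop. Both vans are still on it: strip dot at (284,36), rear edge at row 107; disc dot at (281,256), front edge at row 193.

```bash
python3 -c "
from h import *
print(ray('w2.png',[[284,36],[284,106],[282,194],[281,256]],.08))"
```

```text
[[ 0.50195354  0.02708825  0.08      ]
 [ 0.50538874 -0.02237706  0.08      ]
 [ 0.5086291  -0.09315204  0.08      ]
 [ 0.51160837 -0.15017524  0.08      ]]
```

Call:
move_arm --delta_pos '[[-0.003, 0.095, -0.05], [-0.003, 0.095, -0.15], [-0.003, 0.095, -0.25], [-0.003, 0.095, -0.33], [-0.003, 0.095, -0.394], [-0.003, 0.095, -0.394]]' --rotation '[[0, 0, 0], [0, 0, 0], [0, 0, 0], [0, 0, 0], [0, 0, 0], [0, 0, 0]]' --fingers '[-0.3, -0.3, -0.3, -0.3, -0.3, -0.3]'

```text
time: 7.08
eef_pos: [0.5056, -0.0631, 0.06]
tool_rot: [[-0.059, 0.998, -0.007], [0.998, 0.059, 0.001], [0.002, -0.007, -1.0]]
ft_force: [-0.3, -0.2, -0.7]
width: 0.35
gripper_force: 0.0
```

Call:
move_arm --delta_pos '[[0, 0.02, 0], [-0.002, 0.035, 0], [-0.003, 0.05, 0], [-0.004, 0.065, 0], [-0.005, 0.08, 0], [-0.006, 0.1, 0], [-0.007, 0.12, 0], [-0.008, 0.14, 0], [-0.009, 0.16, 0], [-0.0105, 0.18, 0]]' --rotation '[[0, 0, 0], [0, 0, 0], [0, 0, 0], [0, 0, 0], [0, 0, 0], [0, 0, 0], [0, 0, 0], [0, 0, 0], [0, 0, 0], [0, 0, 0]]' --fingers '[-0.3, -0.3, -0.3, -0.3, -0.3, -0.3, -0.3, -0.3, -0.3, -0.3]'

```text
time: 8.32
eef_pos: [0.5042, 0.0098, 0.0627]
tool_rot: [[-0.06, 0.998, -0.0], [0.998, 0.06, -0.0], [-0.0, -0.0, -1.0]]
ft_force: [-0.5, -0.2, -0.9]
width: 0.351
gripper_force: 0.2
```

Call:
move_arm --delta_pos '[[-0.001, 0.02, 0], [-0.002, 0.04, 0], [-0.0035, 0.06, 0], [-0.0045, 0.08, 0], [-0.006, 0.1, 0], [-0.007, 0.12, 0], [-0.008, 0.14, 0], [-0.009, 0.16, 0], [-0.0105, 0.18, 0], [-0.0115, 0.2, 0]]' --rotation '[[0, 0, 0], [0, 0, 0], [0, 0, 0], [0, 0, 0], [0, 0, 0], [0, 0, 0], [0, 0, 0], [0, 0, 0], [0, 0, 0], [0, 0, 0]]' --fingers '[-0.3, -0.3, -0.3, -0.3, -0.3, -0.3, -0.3, -0.3, -0.3, -0.3]'

```text
time: 9.57
eef_pos: [0.4997, 0.0898, 0.0627]
tool_rot: [[-0.06, 0.998, 0.0], [0.998, 0.06, -0.0], [-0.0, 0.0, -1.0]]
ft_force: [1.0, 0.9, 0.0]
width: 0.349
gripper_force: 0.2
```

```bash
python3 -c "
from h import *
shot('wrist','w3.png');shot('side','b3.png');print(telemetry.state()['eef_pos'])
a=cv2.imread('pics/w3.png');b=cv2.resize(cv2.imread('pics/b3.png')[125:320,130:375],None,fx=1.3,fy=1.3)
o=np.zeros((420,800,3),np.uint8);o[:,:480]=a[:,40:520];o[:b.shape[0],480:480+b.shape[1]]=b
cv2.imwrite('pics/c3.png',o)"
```

```text
[0.49951842 0.09013051 0.06266578]
```

View pics/c3.png

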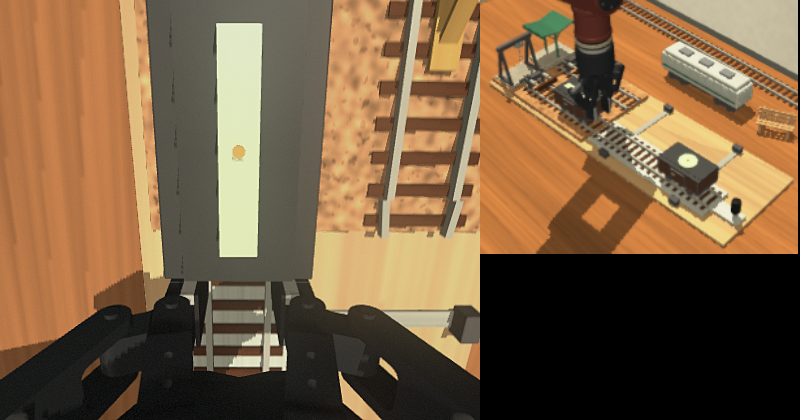

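The strip van runs straight on the road (tag dot at (238,152)), and the disc van hasn't moved.

Call:
move_arm --delta_pos '[[-0.0005, 0.0125, 0], [-0.0015, 0.025, 0], [-0.002, 0.0375, 0], [-0.003, 0.05, 0], [-0.0035, 0.0625, 0], [-0.0045, 0.075, 0], [-0.005, 0.0875, 0], [-0.006, 0.1, 0], [-0.006, 0.105, 0]]' --rotation '[[0, 0, 0], [0, 0, 0], [0, 0, 0], [0, 0, 0], [0, 0, 0], [0, 0, 0], [0, 0, 0], [0, 0, 0], [0, 0, 0]]' --fingers '[-0.3, -0.3, -0.3, -0.3, -0.3, -0.3, -0.3, -0.3, -0.3]'

```text
time: 10.8
eef_pos: [0.4971, 0.1317, 0.0627]
tool_rot: [[-0.061, 0.998, -0.0], [0.998, 0.061, 0.0], [0.0, -0.0, -1.0]]
ft_force: [-0.6, -0.7, 0.7]
width: 0.356
gripper_force: 0.2
```

```bash
python3 -c "
from h import *
shot('wrist','w4.png');s=telemetry.state();print(s['eef_pos'],s['ft_force']);tags('w4.png')
shot('scene','a4.png')
print(ray('w3.png',[[278,152]],.08))"
```

```text
[0.49715952 0.13176538 0.06267981] [0.19147519 0.19416209 0.11428355]
[452   0  10  28 147] [455.7  16.8] [0.5441 0.2377 0.08  ]
[527  16  10  13  97] [531.6  22.2] [0.5683 0.238  0.08  ]
[ 257   23   46  234 9573] [279.1 135.7] [0.492  0.1982 0.08  ]
[377  46  11  12  67] [381.6  51.8] [0.5227 0.2262 0.08  ]
[ 396   53  164  313 8214] [478.5 252.4] [0.5699 0.1599 0.08  ]
[ 169   73   31  206 2119] [182.9 186.9] [0.4593 0.1784 0.08  ]
[419 145  10  14  68] [422.9 150.2] [0.5415 0.1965 0.08  ]
[356 295  23  17 194] [369.6 301.6] [0.5317 0.1363 0.08  ]
[304 334  23  38 463] [313.5 354.7] [0.512  0.1096 0.08  ]
[276 345  27  11 250] [289.9 350.1] [0.5019 0.1113 0.08  ]
[264 366  38  11 288] [282.2 370.5] [0.4994 0.1006 0.08  ]
[379 372  28  46 161] [388.4 394.5] [0.5469 0.0901 0.08  ]
[[0.49454288 0.15086604 0.08      ]]
```

Call:
move_arm --delta_pos '[[0, 0.004, 0], [0, 0.008, 0], [-0.001, 0.012, 0], [-0.001, 0.016, 0], [-0.001, 0.02, 0], [-0.001, 0.02, 0]]' --rotation '[[0, 0, 0], [0, 0, 0], [0, 0, 0], [0, 0, 0], [0, 0, 0], [0, 0, 0]]' --fingers '[-0.3, -0.3, -0.3, -0.3, -0.3, -0.3]'

```text
time: 11.65
eef_pos: [0.4968, 0.1394, 0.0627]
tool_rot: [[-0.06, 0.998, -0.0], [0.998, 0.06, 0.0], [0.0, -0.0, -1.0]]
ft_force: [0.5, 0.8, 0.1]
width: 0.35
gripper_force: 0.0
```

Call:
move_arm --delta_pos '[[0, 0.004, 0], [0, 0.008, 0], [0, 0.01, 0], [0, 0.01, 0]]' --rotation '[[0, 0, 0], [0, 0, 0], [0, 0, 0], [0, 0, 0]]' --fingers '[-0.3, -0.3, -0.3, -0.3]'

```text
time: 12.15
eef_pos: [0.4969, 0.1434, 0.0627]
tool_rot: [[-0.06, 0.998, 0.0], [0.998, 0.06, 0.0], [0.0, 0.0, -1.0]]
ft_force: [-0.2, 0.7, -0.4]
width: 0.351
gripper_force: 0.1
```

Call:
move_arm --delta_pos '[[0, 0.004, 0], [0, 0.008, 0], [0, 0.01, 0], [-0.0005, 0.01, 0]]' --rotation '[[0, 0, 0], [0, 0, 0], [0, 0, 0], [0, 0, 0]]' --fingers '[-0.3, -0.3, -0.3, -0.3]'

```text
time: 12.65
eef_pos: [0.4967, 0.1474, 0.0627]
tool_rot: [[-0.06, 0.998, 0.0], [0.998, 0.06, 0.0], [0.0, 0.0, -1.0]]
ft_force: [0.1, -0.5, -0.5]
width: 0.353
gripper_force: 0.1
```

Call:
move_arm --delta_pos '[[0, 0.004, 0], [0, 0.008, 0], [0, 0.01, 0], [-0.0005, 0.01, 0]]' --rotation '[[0, 0, 0], [0, 0, 0], [0, 0, 0], [0, 0, 0]]' --fingers '[-0.3, -0.3, -0.3, -0.3]'

```text
time: 13.15
eef_pos: [0.4965, 0.1512, 0.0627]
tool_rot: [[-0.06, 0.998, 0.0], [0.998, 0.06, -0.0], [-0.0, 0.0, -1.0]]
ft_force: [0.7, -2.7, 0.2]
width: 0.346
gripper_force: 1.3
```

```bash
python3 -c "
from h import *
shot('wrist','w5.png');s=telemetry.state();print(s['eef_pos'],s['ft_force']);tags('w5.png')" | head -5
```

```text
[0.49656096 0.15120589 0.06273339] [ 0.15574508 -2.80030502  0.46972392]
[395   0  12  11  88] [400.3   4.4] [0.5258 0.2593 0.08  ]
[523   1  16  45 231] [531.1  23.6] [0.5676 0.2571 0.08  ]
[480   3  12  43 207] [485.1  24. ] [0.5531 0.2559 0.08  ]
[444   5  17  68 374] [452.8  37.3] [0.5438 0.2514 0.08  ]
```

Call:
move_arm --delta_pos '[[0, 0.004, 0], [0, 0.008, 0], [0, 0.01, 0], [0, 0.01, 0]]' --rotation '[[0, 0, 0], [0, 0, 0], [0, 0, 0], [0, 0, 0]]' --fingers '[-0.3, -0.3, -0.3, -0.3]'

```text
time: 13.7
eef_pos: [0.4964, 0.1552, 0.0627]
tool_rot: [[-0.06, 0.998, -0.0], [0.998, 0.06, -0.0], [-0.0, -0.0, -1.0]]
ft_force: [-0.1, -3.8, 1.2]
width: 0.354
gripper_force: 2.0
```

Call:
move_arm --delta_pos '[[0, 0.002, 0], [0, 0.003, 0], [0, 0.003, 0]]' --rotation '[[0, 0, 0], [0, 0, 0], [0, 0, 0]]' --fingers '[-0.3, -0.3, -0.3]'

```text
time: 14.08
eef_pos: [0.4964, 0.1564, 0.0627]
tool_rot: [[-0.06, 0.998, -0.0], [0.998, 0.06, -0.0], [-0.0, -0.0, -1.0]]
ft_force: [0.2, -4.1, 1.9]
width: 0.349
gripper_force: 2.4
```

Slightly more, to get well past the catch point (target 4.7–5 N).

Call:
move_arm --delta_pos '[[0, 0.002, 0], [0, 0.004, 0], [0, 0.004, 0], [0, 0.004, 0]]' --rotation '[[0, 0, 0], [0, 0, 0], [0, 0, 0], [0, 0, 0]]' --fingers '[-0.3, -0.3, -0.3, -0.3]'

```text
time: 14.58
eef_pos: [0.4963, 0.158, 0.0627]
tool_rot: [[-0.06, 0.998, -0.0], [0.998, 0.06, -0.0], [-0.0, -0.0, -1.0]]
ft_force: [-1.4, -5.1, 1.5]
width: 0.348
gripper_force: 2.5
```

```bash
python3 -c "
from h import *
s=telemetry.state();
for i in range(3):
  shot('wrist','w6.png');s=telemetry.state();print(s['eef_pos'][1],s['ft_force'])"
```

```text
0.15795514899671134 [-0.29103569 -4.70452981  1.78526439]
0.15795327036993792 [-0.85469792 -4.76900541  1.97386458]
0.15795072435058607 [-1.23651511 -5.29672029  1.45243385]
```

Call:
move_arm --delta_pos '[[0, -0.003, 0], [0, -0.006, 0], [0, -0.009, 0], [0, -0.012, 0], [0, -0.016, 0], [0, -0.02, 0], [0.001, -0.03, 0], [0.002, -0.05, 0], [0.002, -0.06, 0], [0.002, -0.06, 0]]' --rotation '[[0, 0, 0], [0, 0, 0], [0, 0, 0], [0, 0, 0], [0, 0, 0], [0, 0, 0], [0, 0, 0], [0, 0, 0], [0, 0, 0], [0, 0, 0]]' --fingers '[-0.3, -0.3, -0.3, -0.3, -0.3, -0.3, -0.3, -0.3, -0.3, -0.3]'

```text
time: 15.98
eef_pos: [0.4973, 0.1337, 0.0626]
tool_rot: [[-0.059, 0.998, -0.0], [0.998, 0.059, 0.0], [0.0, -0.0, -1.0]]
ft_force: [0.1, 0.7, -0.5]
width: 0.349
gripper_force: 0.0
```

```bash
cat >> h.py <<'E'
def strip(f,c0=230,c1=340):
    i=cv2.imread('pics/'+f).astype(int); m=(i[...,2]>150)&(i[...,1]>150)&(i[...,0]>110)
    m[:, :c0]=0; m[:, c1:]=0
    n,l,s,c=cv2.connectedComponentsWithStats(m.astype(np.uint8)); k=1+np.argmax(s[1:,4])
    x,y,w,h,_=s[k]; print(s[k],c[k],ray(f,[[x+w/2,y],[x+w/2,y+h]],.08).round(4))
E
python3 -c "
from h import *
strip('w6.png');shot('wrist','w7.png');print(telemetry.state()['eef_pos'],telemetry.state()['ft_force']);strip('w7.png')"
```

```text
[ 255   24   46  234 9776] [277.26943535 136.26319558] [[0.4888 0.2582 0.08  ]
 [0.4936 0.1793 0.08  ]]
[0.49726015 0.13386399 0.0626871 ] [-0.56049272  0.03112499 -0.34492689]
[ 255    0   48  209 8897] [278.16196471 100.88940092] [[0.4898 0.2405 0.08  ]
 [0.4938 0.1744 0.08  ]]
```

The strip van moved back 4.9 mm from the fully pushed position and stayed there, so the catch holds. Next is the knob.

Call:
move_arm --delta_pos '[[0, 0, 0.13], [0, 0, 0.26], [0.005, -0.1, 0.35], [0.05, -0.985, 0.35], [0.05, -0.985, 0.35], [0.05, -0.985, 0.35], [0.05, -0.985, 0.35], [0.05, -0.985, 0.35], [0.05, -0.985, 0.35], [0.05, -0.985, 0.35]]' --rotation '[[0, 0, 0], [0, 0, 0], [0, 0, 0], [0, 0, 0], [0, 0, 0], [0, 0, 0], [0, 0, 0], [0, 0, 0], [0, 0, 0], [0, 0, 0]]' --fingers '[-0.2, -0.2, -0.2, -0.2, -0.2, -0.2, -0.2, -0.2, -0.2, -0.2]'

```text
time: 17.27
eef_pos: [0.5172, -0.2629, 0.2027]
tool_rot: [[-0.056, 0.998, 0.001], [0.998, 0.056, -0.001], [-0.001, 0.0, -1.0]]
ft_force: [0.6, -1.0, -0.4]
width: 0.4
gripper_force: 0.0
```

Call:
move_arm --delta_pos '[[0, 0.005, -0.12], [0, 0.005, -0.24], [0, 0.005, -0.33], [0, 0.005, -0.4], [0, 0.005, -0.4]]' --rotation '[[0, 0, 0], [0, 0, 0], [0, 0, 0], [0, 0, 0], [0, 0, 0]]' --fingers '[-0.2, -0.2, -0.2, -0.2, -0.2]'

```text
time: 17.9
eef_pos: [0.5149, -0.2551, 0.0398]
tool_rot: [[-0.061, 0.998, -0.006], [0.998, 0.061, 0.004], [0.005, -0.006, -1.0]]
ft_force: [-0.1, 0.2, -0.2]
width: 0.399
gripper_force: 0.0
```

Call:
move_arm --delta_pos '[[0.02, 0.001, 0], [0.033, 0.002, 0], [0.046, 0.003, 0], [0.06, 0.004, 0], [0.075, 0.005, 0], [0.09, 0.0055, 0], [0.105, 0.0065, 0], [0.12, 0.007, 0], [0.13, 0.008, 0], [0.134, 0.008, 0]]' --rotation '[[0, 0, 0], [0, 0, 0], [0, 0, 0], [0, 0, 0], [0, 0, 0], [0, 0, 0], [0, 0, 0], [0, 0, 0], [0, 0, 0], [0, 0, 0]]' --fingers '[-0.2, -0.2, -0.2, -0.2, -0.2, -0.2, -0.2, -0.2, -0.2, -0.2]'

```text
time: 19.15
eef_pos: [0.5712, -0.2549, 0.0427]
tool_rot: [[-0.061, 0.998, 0.0], [0.998, 0.061, -0.0], [-0.0, 0.0, -1.0]]
ft_force: [-3.4, -1.2, 2.0]
width: 0.399
gripper_force: 1.3
```

Call:
move_arm --delta_pos '[[0.012, 0.001, 0], [0.025, 0.0015, 0], [0.038, 0.002, 0], [0.05, 0.003, 0], [0.063, 0.004, 0], [0.076, 0.005, 0], [0.09, 0.0055, 0], [0.105, 0.006, 0], [0.118, 0.007, 0], [0.125, 0.0075, 0]]' --rotation '[[0, 0, 0], [0, 0, 0], [0, 0, 0], [0, 0, 0], [0, 0, 0], [0, 0, 0], [0, 0, 0], [0, 0, 0], [0, 0, 0], [0, 0, 0]]' --fingers '[-0.2, -0.2, -0.2, -0.2, -0.2, -0.2, -0.2, -0.2, -0.2, -0.2]'

```text
time: 20.4
eef_pos: [0.6213, -0.2515, 0.0426]
tool_rot: [[-0.06, 0.998, 0.0], [0.998, 0.06, 0.0], [0.0, 0.0, -1.0]]
ft_force: [-3.1, -1.9, -0.5]
width: 0.401
gripper_force: 1.3
```

Call:
move_arm --delta_pos '[[0.003, 0, 0], [0.006, 0, 0], [0.009, 0.0005, 0]]' --rotation '[[0, 0, 0], [0, 0, 0], [0, 0, 0]]' --fingers '[-0.2, -0.2, -0.2]'

```text
time: 20.78
eef_pos: [0.6243, -0.2514, 0.0426]
tool_rot: [[-0.06, 0.998, -0.0], [0.998, 0.06, 0.0], [0.0, -0.0, -1.0]]
ft_force: [-2.1, -1.0, -0.3]
width: 0.399
gripper_force: 1.3
```

Call:
move_arm --delta_pos '[[0.003, 0, 0], [0.006, 0, 0], [0.009, 0.0005, 0]]' --rotation '[[0, 0, 0], [0, 0, 0], [0, 0, 0]]' --fingers '[-0.2, -0.2, -0.2]'

```text
time: 21.15
eef_pos: [0.6262, -0.2513, 0.0425]
tool_rot: [[-0.061, 0.998, -0.005], [0.998, 0.061, 0.001], [0.001, -0.005, -1.0]]
ft_force: [-7.8, -1.6, 3.1]
width: 0.402
gripper_force: 4.4
```

Call:
move_arm --delta_pos '[[0.003, 0, 0], [0.003, 0, 0]]' --rotation '[[0, 0, 0], [0, 0, 0]]' --fingers '[-0.2, -0.2]'

```text
time: 21.4
eef_pos: [0.6262, -0.2513, 0.0424]
tool_rot: [[-0.061, 0.998, -0.008], [0.998, 0.061, 0.001], [0.002, -0.008, -1.0]]
ft_force: [-10.5, -2.0, 5.1]
width: 0.4
gripper_force: 5.0
```

Call:
move_arm --delta_pos '[[-0.024, -0.001, 0], [-0.024, -0.001, 0.1], [-0.024, -0.001, 0.22], [-0.024, -0.001, 0.35], [-0.024, -0.001, 0.45], [-0.022, 0.03, 0.45], [-0.022, 0.03, 0.45]]' --rotation '[[0, 0, 0], [0, 0, 0], [0, 0, 0], [0, 0, 0], [0, 0, 0], [0, 0, 0], [0, 0, 0]]' --fingers '[-0.2, -0.2, -0.2, -0.2, -0.2, -0.3, -0.3]'

```text
time: 22.28
eef_pos: [0.6206, -0.2378, 0.2222]
tool_rot: [[-0.062, 0.998, 0.001], [0.998, 0.062, 0.001], [0.001, 0.001, -1.0]]
ft_force: [0.6, 0.4, -0.3]
width: 0.35
gripper_force: 0.0
```

```bash
python3 -c "
from h import *
shot('wrist','w8.png');print(telemetry.state()['eef_pos'],telemetry.state()['ft_force']);strip('w8.png')"
```

```text
[ 0.61987395 -0.23803236  0.22085432] [-0.64563133  0.12131227 -0.46598077]
[ 230    0  110  219 9471] [295.78576708 128.57607433] [[ 0.6148 -0.088   0.08  ]
 [ 0.6262 -0.2556  0.08  ]]
```

View pics/w8.png

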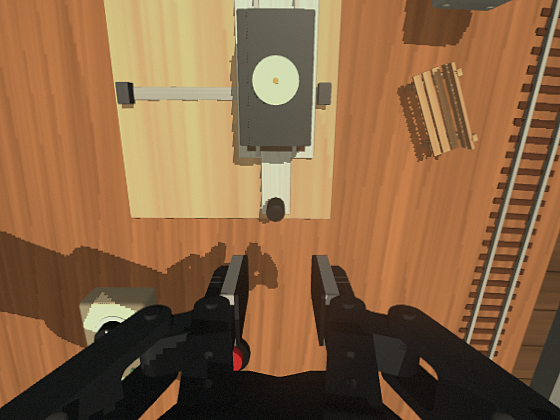

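The disc van's tag is at (276,80), its rear roof edge at row ~147, and the knob at (275,207). The deck is over against its right stop.

```bash
python3 -c "
from h import *
print(ray('w8.png',[[276,80],[276,147],[275,204]],[.08,.08,.058]))"
```

```text
[[ 0.61157114 -0.14305321  0.08      ]
 [ 0.61466302 -0.19420391  0.08      ]
 [ 0.61689681 -0.24909957  0.058     ]]
```

Call:
move_arm --delta_pos '[[-0.01, 0.047, -0.1], [-0.01, 0.047, -0.2], [-0.01, 0.047, -0.3], [-0.01, 0.047, -0.397], [-0.01, 0.047, -0.397]]' --rotation '[[0, 0, 0], [0, 0, 0], [0, 0, 0], [0, 0, 0], [0, 0, 0]]' --fingers '[-0.3, -0.3, -0.3, -0.3, -0.3]'

```text
time: 22.95
eef_pos: [0.6113, -0.218, 0.057]
tool_rot: [[-0.06, 0.998, -0.012], [0.998, 0.06, 0.006], [0.007, -0.012, -1.0]]
ft_force: [-0.8, -0.0, -0.0]
width: 0.348
gripper_force: 0.0
```

Call:
move_arm --delta_pos '[[0, 0.015, 0], [-0.002, 0.03, 0], [-0.003, 0.045, 0], [-0.004, 0.06, 0], [-0.005, 0.08, 0], [-0.006, 0.1, 0], [-0.007, 0.12, 0], [-0.008, 0.14, 0], [-0.009, 0.16, 0], [-0.0105, 0.18, 0]]' --rotation '[[0, 0, 0], [0, 0, 0], [0, 0, 0], [0, 0, 0], [0, 0, 0], [0, 0, 0], [0, 0, 0], [0, 0, 0], [0, 0, 0], [0, 0, 0]]' --fingers '[-0.3, -0.3, -0.3, -0.3, -0.3, -0.3, -0.3, -0.3, -0.3, -0.3]'

```text
time: 24.2
eef_pos: [0.6122, -0.148, 0.0638]
tool_rot: [[-0.06, 0.998, -0.0], [0.998, 0.06, 0.0], [0.0, -0.0, -1.0]]
ft_force: [0.2, -0.2, -0.3]
width: 0.353
gripper_force: 0.2
```

Call:
move_arm --delta_pos '[[-0.001, 0.02, 0], [-0.002, 0.04, 0], [-0.0035, 0.06, 0], [-0.0045, 0.08, 0], [-0.006, 0.1, 0], [-0.007, 0.12, 0], [-0.008, 0.14, 0], [-0.009, 0.16, 0], [-0.0105, 0.18, 0], [-0.0115, 0.2, 0]]' --rotation '[[0, 0, 0], [0, 0, 0], [0, 0, 0], [0, 0, 0], [0, 0, 0], [0, 0, 0], [0, 0, 0], [0, 0, 0], [0, 0, 0], [0, 0, 0]]' --fingers '[-0.3, -0.3, -0.3, -0.3, -0.3, -0.3, -0.3, -0.3, -0.3, -0.3]'

```text
time: 25.45
eef_pos: [0.6077, -0.068, 0.0639]
tool_rot: [[-0.06, 0.998, 0.0], [0.998, 0.06, -0.0], [-0.0, 0.0, -1.0]]
ft_force: [0.4, -0.5, -0.5]
width: 0.353
gripper_force: 0.2
```

Call:
move_arm --delta_pos '[[-0.001, 0.02, 0], [-0.002, 0.04, 0], [-0.0035, 0.06, 0], [-0.0045, 0.08, 0], [-0.006, 0.1, 0], [-0.007, 0.12, 0], [-0.008, 0.14, 0], [-0.009, 0.16, 0], [-0.0105, 0.18, 0], [-0.0115, 0.2, 0]]' --rotation '[[0, 0, 0], [0, 0, 0], [0, 0, 0], [0, 0, 0], [0, 0, 0], [0, 0, 0], [0, 0, 0], [0, 0, 0], [0, 0, 0], [0, 0, 0]]' --fingers '[-0.3, -0.3, -0.3, -0.3, -0.3, -0.3, -0.3, -0.3, -0.3, -0.3]'

```text
time: 26.7
eef_pos: [0.603, 0.0121, 0.0639]
tool_rot: [[-0.06, 0.998, -0.0], [0.998, 0.06, 0.0], [0.0, -0.0, -1.0]]
ft_force: [-0.5, -2.0, 0.3]
width: 0.349
gripper_force: 0.8
```

```bash
python3 -c "
from h import *
shot('wrist','w9.png');print(telemetry.state()['eef_pos'],telemetry.state()['ft_force']);strip('w9.png')"
```

```text
[0.60286811 0.01297145 0.0638647 ] [ 0.90569359  0.00196903 -0.03164269]
[ 230   96  104  106 8608] [281.20515799 148.30227695] [[0.5981 0.0914 0.08  ]
 [0.6004 0.0551 0.08  ]]
```

Call:
move_arm --delta_pos '[[-0.001, 0.0125, 0], [-0.0015, 0.025, 0], [-0.002, 0.0375, 0], [-0.003, 0.05, 0], [-0.0035, 0.0625, 0], [-0.0045, 0.08, 0], [-0.0055, 0.1, 0], [-0.007, 0.12, 0], [-0.008, 0.14, 0], [-0.009, 0.16, 0]]' --rotation '[[0, 0, 0], [0, 0, 0], [0, 0, 0], [0, 0, 0], [0, 0, 0], [0, 0, 0], [0, 0, 0], [0, 0, 0], [0, 0, 0], [0, 0, 0]]' --fingers '[-0.3, -0.3, -0.3, -0.3, -0.3, -0.3, -0.3, -0.3, -0.3, -0.3]'

```text
time: 28.0
eef_pos: [0.5995, 0.0761, 0.064]
tool_rot: [[-0.06, 0.998, 0.0], [0.998, 0.06, 0.0], [0.0, 0.0, -1.0]]
ft_force: [-0.3, -0.5, -0.6]
width: 0.351
gripper_force: 0.2
```

```bash
python3 -c "
from h import *
shot('wrist','w10.png');print(telemetry.state()['eef_pos'],telemetry.state()['ft_force']);strip('w10.png')"
```

```text
[0.59938284 0.07705956 0.06394042] [-0.72611546  0.66071287 -0.16094615]
[ 230   96  104  106 8638] [281.14042602 148.37832832] [[0.5946 0.1554 0.08  ]
 [0.5969 0.1191 0.08  ]]
```

Call:
move_arm --delta_pos '[[-0.001, 0.0125, 0], [-0.0015, 0.025, 0], [-0.002, 0.0375, 0], [-0.003, 0.05, 0], [-0.0035, 0.0625, 0], [-0.0045, 0.075, 0], [-0.005, 0.0875, 0], [-0.005, 0.0875, 0]]' --rotation '[[0, 0, 0], [0, 0, 0], [0, 0, 0], [0, 0, 0], [0, 0, 0], [0, 0, 0], [0, 0, 0], [0, 0, 0]]' --fingers '[-0.3, -0.3, -0.3, -0.3, -0.3, -0.3, -0.3, -0.3]'

```text
time: 29.05
eef_pos: [0.5973, 0.111, 0.0638]
tool_rot: [[-0.061, 0.998, -0.0], [0.998, 0.061, 0.0], [0.0, -0.0, -1.0]]
ft_force: [1.5, -0.3, -0.2]
width: 0.35
gripper_force: 0.0
```

```bash
python3 -c "
from h import *
shot('wrist','w11.png');print(telemetry.state()['eef_pos'],telemetry.state()['ft_force']);strip('w11.png')"
```

```text
[0.59736944 0.11076351 0.0638321 ] [-0.04252221  0.34235345 -0.11785395]
[ 230   91  105  107 8771] [281.59263482 144.19108425] [[0.5925 0.1919 0.08  ]
 [0.5948 0.1556 0.08  ]]
```

Now small steps; the van has coasted about 2 mm ahead of the fingers.

Call:
move_arm --delta_pos '[[0, 0.006, 0], [-0.001, 0.012, 0], [-0.001, 0.018, 0], [-0.001, 0.024, 0], [-0.002, 0.03, 0], [-0.002, 0.036, 0], [-0.002, 0.04, 0], [-0.002, 0.04, 0]]' --rotation '[[0, 0, 0], [0, 0, 0], [0, 0, 0], [0, 0, 0], [0, 0, 0], [0, 0, 0], [0, 0, 0], [0, 0, 0]]' --fingers '[-0.3, -0.3, -0.3, -0.3, -0.3, -0.3, -0.3, -0.3]'

```text
time: 30.1
eef_pos: [0.5966, 0.1267, 0.0639]
tool_rot: [[-0.06, 0.998, -0.0], [0.998, 0.06, 0.0], [0.0, 0.0, -1.0]]
ft_force: [0.2, -1.0, 1.1]
width: 0.349
gripper_force: 0.0
```

Call:
move_arm --delta_pos '[[0, 0.004, 0], [0, 0.008, 0], [0, 0.012, 0], [-0.0005, 0.0125, 0]]' --rotation '[[0, 0, 0], [0, 0, 0], [0, 0, 0], [0, 0, 0]]' --fingers '[-0.3, -0.3, -0.3, -0.3]'

```text
time: 30.6
eef_pos: [0.5965, 0.1316, 0.0639]
tool_rot: [[-0.06, 0.998, 0.0], [0.998, 0.06, -0.0], [-0.0, 0.0, -1.0]]
ft_force: [0.6, -0.6, -1.1]
width: 0.351
gripper_force: 0.3
```

Call:
move_arm --delta_pos '[[0, 0.004, 0], [0, 0.008, 0], [0, 0.01, 0], [0, 0.01, 0]]' --rotation '[[0, 0, 0], [0, 0, 0], [0, 0, 0], [0, 0, 0]]' --fingers '[-0.3, -0.3, -0.3, -0.3]'

```text
time: 31.1
eef_pos: [0.5964, 0.1357, 0.0639]
tool_rot: [[-0.06, 0.998, -0.0], [0.998, 0.06, 0.0], [0.0, -0.0, -1.0]]
ft_force: [-1.1, -0.4, -0.7]
width: 0.349
gripper_force: 0.1
```

```bash
python3 -c "
from h import *
shot('wrist','w12.png');print(telemetry.state()['eef_pos'],telemetry.state()['ft_force']);strip('w12.png')"
```

```text
[0.59647092 0.1356637  0.06387411] [-0.27463966  0.4665617  -0.45298489]
[ 230   96  104  106 8730] [280.40870561 148.35315006] [[0.5915 0.215  0.08  ]
 [0.5939 0.1787 0.08  ]]
```

Call:
move_arm --delta_pos '[[0, 0.004, 0], [0, 0.008, 0], [0, 0.01, 0], [-0.001, 0.01, 0]]' --rotation '[[0, 0, 0], [0, 0, 0], [0, 0, 0], [0, 0, 0]]' --fingers '[-0.3, -0.3, -0.3, -0.3]'

```text
time: 31.65
eef_pos: [0.5963, 0.1393, 0.064]
tool_rot: [[-0.06, 0.998, 0.0], [0.998, 0.06, -0.0], [-0.0, 0.0, -1.0]]
ft_force: [1.2, -2.4, -0.5]
width: 0.354
gripper_force: 0.8
```

Call:
move_arm --delta_pos '[[0, 0.004, 0], [0, 0.008, 0], [0, 0.008, 0]]' --rotation '[[0, 0, 0], [0, 0, 0], [0, 0, 0]]' --fingers '[-0.3, -0.3, -0.3]'

```text
time: 32.02
eef_pos: [0.5961, 0.1427, 0.0639]
tool_rot: [[-0.06, 0.998, 0.0], [0.998, 0.06, -0.0], [-0.0, 0.0, -1.0]]
ft_force: [0.1, -1.6, 0.6]
width: 0.351
gripper_force: 1.2
```

```bash
cat >> h.py <<'E'
def force(n=4):
    r=[]
    for i in range(n): optics.read_camera('wrist'); s=telemetry.state(); r.append([s['eef_pos'][1],s['ft_force'][1]])
    print(np.mean(r,0))
E
python3 -c "
from h import *
force()"
```

```text
[ 0.14268286 -2.05583425]
```

Call:
move_arm --delta_pos '[[0, 0.004, 0], [0, 0.008, 0], [0, 0.01, 0], [0, 0.01, 0]]' --rotation '[[0, 0, 0], [0, 0, 0], [0, 0, 0], [0, 0, 0]]' --fingers '[-0.3, -0.3, -0.3, -0.3]'

```text
time: 32.72
eef_pos: [0.596, 0.1466, 0.0639]
tool_rot: [[-0.06, 0.998, -0.0], [0.998, 0.06, -0.0], [-0.0, -0.0, -1.0]]
ft_force: [0.3, -3.8, 1.7]
width: 0.345
gripper_force: 2.1
```

```bash
python3 -c "
from h import *
force()"
```

```text
[ 0.14658105 -4.19034871]
```

Call:
move_arm --delta_pos '[[0, 0.003, 0], [0, 0.005, 0], [0, 0.005, 0], [0, 0.005, 0]]' --rotation '[[0, 0, 0], [0, 0, 0], [0, 0, 0], [0, 0, 0]]' --fingers '[-0.3, -0.3, -0.3, -0.3]'

```text
time: 33.42
eef_pos: [0.596, 0.1486, 0.0639]
tool_rot: [[-0.06, 0.998, -0.0], [0.998, 0.06, -0.0], [-0.0, -0.0, -1.0]]
ft_force: [-1.4, -5.3, 0.8]
width: 0.351
gripper_force: 2.5
```

```bash
python3 -c "
from h import *
force(6);shot('wrist','w13.png')"
```

```text
[ 0.14861415 -4.93732927]
```

4.9 N reached. I'll back off slowly and check that the catch holds.

Call:
move_arm --delta_pos '[[0, -0.003, 0], [0, -0.006, 0], [0, -0.009, 0], [0, -0.012, 0], [0, -0.016, 0], [0, -0.02, 0], [0.001, -0.03, 0], [0.002, -0.05, 0], [0.002, -0.06, 0], [0.002, -0.06, 0]]' --rotation '[[0, 0, 0], [0, 0, 0], [0, 0, 0], [0, 0, 0], [0, 0, 0], [0, 0, 0], [0, 0, 0], [0, 0, 0], [0, 0, 0], [0, 0, 0]]' --fingers '[-0.3, -0.3, -0.3, -0.3, -0.3, -0.3, -0.3, -0.3, -0.3, -0.3]'

```text
time: 35.02
eef_pos: [0.5969, 0.1242, 0.0639]
tool_rot: [[-0.059, 0.998, -0.0], [0.998, 0.059, 0.0], [0.0, -0.0, -1.0]]
ft_force: [-0.6, -0.2, 0.1]
width: 0.343
gripper_force: 0.0
```

```bash
python3 -c "
from h import *
shot('wrist','w14.png');print(telemetry.state()['eef_pos'])
strip('w13.png');strip('w14.png')"
```

```text
[0.59692451 0.12443409 0.06392794]
[ 230   96  103  107 8691] [280.04165228 148.95938327] [[0.5909 0.2279 0.08  ]
 [0.5932 0.1913 0.08  ]]
[  230    29   107   118 10092] [281.49108205  87.67796274] [[0.5913 0.2234 0.08  ]
 [0.5936 0.1869 0.08  ]]
```

Call:
move_arm --delta_pos '[[0, 0, 0.13], [0, -0.02, 0.26], [0, -0.1, 0.39], [0, -0.3, 0.5], [0, -0.5, 0.5], [0, -0.5, 0.5], [0, -0.5, 0.5]]' --rotation '[[0, 0, 0], [0, 0, 0], [0, 0, 0], [0, 0, 0], [0, 0, 0], [0, 0, 0], [0, 0, 0]]' --fingers '[-0.3, -0.3, -0.3, -0.3, -0.3, -0.3, -0.3]'

```text
time: 35.95
eef_pos: [0.5972, -0.0783, 0.2648]
tool_rot: [[-0.056, 0.998, 0.002], [0.998, 0.056, -0.001], [-0.001, 0.002, -1.0]]
ft_force: [-0.5, 0.1, -0.3]
width: 0.345
gripper_force: 0.0
```

```bash
python3 -c "
from h import *
shot('wrist','w15.png');shot('side','b15.png');shot('scene','a15.png')
a=cv2.resize(cv2.imread('pics/a15.png')[145:345,190:415],None,fx=1.75,fy=1.75);b=cv2.resize(cv2.imread('pics/b15.png')[100:320,130:375],None,fx=1.6,fy=1.6)
o=np.zeros((400,800,3),np.uint8);o[:a.shape[0],:a.shape[1]]=a;o[:b.shape[0],400:400+b.shape[1]]=b
cv2.imwrite('pics/c15.png',o)"
```

```text
(no output)
```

View pics/c15.png

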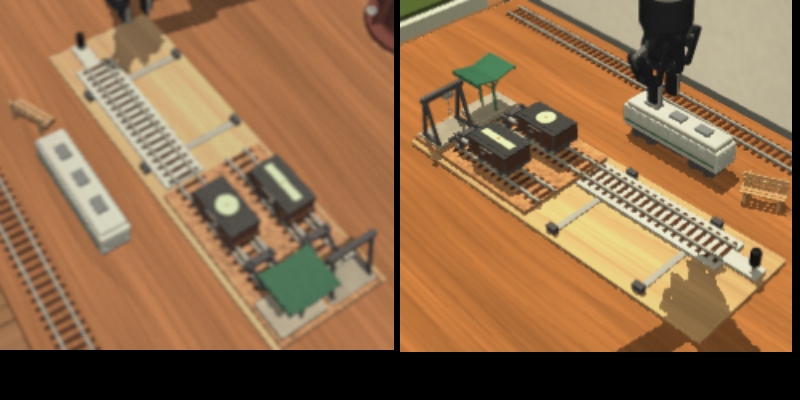

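Both vans stand on their own roads: disc at (226,205) before the canopy, strip at (282,185) before the gantry. The disc van settled back only 4.5 mm, so its catch holds too, and the arm is clear.

```bash
python3 -c "
from plant import order
print(order.finish_job())"
```

```text
the job is handed in; nothing more can be done
None
```

The job is handed in: the strip-tag van is on the gantry road and the round-tag van on the canopy road. After release each settled back only 4.5–5 mm and stayed, so the catches appear to hold, with the buffers never pushed past about 5 N. No verdict came back.

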